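# Zero the grind ring of a coffee grinder and set it for filter

## Task

The hopper is off this coffee grinder so that it can be calibrated. Turn the slim silver grind ring finer (clockwise seen from above) until you just feel the burrs touch, without forcing it, then back it off four marks of the scale (60 degrees) from that touch and let go. Handle nothing but that ring: keep off the dark scale ring under it and the black retaining ring over it, and leave everything else on the bar as it stands.

Things in the scene. Friction and masses are not known exactly. Their poses are not given: they have to be found in the camera images.
- grind_ring: the ring to turn: slim knurled silver ring, 66 mm diameter, 10 mm high, upright axis. Origin on the axis at its underside, 223 mm above the counter; z up, x points to its red mark. Counter-clockwise from above is coarser. Stiff: a steady friction of 0.35 N m all the way; stays where left. Starts 0.5 to 1.2 rad coarser than burr touch. A grip of 25 N turns it without slipping
- ring_mark (a point): the red index mark of the grind ring, a point on its top outer edge, 33 mm from the axis, 10 mm above the ring's underside. Where on the scale the burrs touch differs every time and cannot be seen
- burr_gap (a joint): height of the upper burr over first touch, m: 0 at touch, rising 0.159 mm per rad (1 mm per turn) that the ring is turned counter-clockwise. The reading's noise is as large as its travel, so the touch must be felt: before it the moment on the ring is never over its 0.35 N m (less once you stop turning); at the touch it climbs at once to 0.38 N m and stays
- burr_load (a joint): squeeze of the spring under the burr, m: 0 in normal use, -0.159 mm per rad that the ring is forced past the touch; far below the reading's noise. The spring is preloaded: touching burrs yield from a moment of 0.38 N m on, 1.1 N m per rad more, and spring back to the touch when let go. Harmed beyond 0.09 rad (0.48 N m in all)
- scale_ring: dark fixed graduated ring under the grind ring, 90 mm diameter, 6 mm high, its top 2 mm below the grind ring's underside. 24 white marks on top, 15 degrees apart, 35 to 43 mm from the axis, only to count by (none is the zero). Held by a friction clamp only: not to be pressed or rubbed. Origin on the axis at its underside
- retaining_ring: black fixed ring just over the grind ring, 57 mm diameter, 10 mm high, its underside 2 mm above the grind ring's top, with an open throat of 39 mm; it must not be touched. Origin on the axis at its underside. Nothing of the grinder stands higher than its top, 245 mm above the counter
- grinder: white compact coffee grinder that stands fast on the bar: foot 215 x 120 mm, a round head of 98 mm diameter, 140 to 215 mm up, and beside the head a motor column, 84 x 96 mm, up to 187 mm. Origin on the counter under the axis of the rings; x points from the head to the motor column
- dosing_cup: loose steel cup, 54 mm diameter, 62 mm high, on the grinder's foot under the chute; origin under its centre; leave alone
- bean_hopper: the loose clear bean hopper, taken off, 117 mm diameter at its rim and 126 mm high, standing on its neck on the bar; origin under its centre; leave alone
- dripper: loose white ceramic pour-over dripper, 112 mm rim, 85 mm high, handle to +y; origin under its centre; leave alone
- brush: loose wooden cleaning brush, 160 mm long, lying on the bar along its x; leave alone

How it is judged:
By the outcome, as a careful person would: the job done as asked, in the order asked, and still so for the second after the job is handed in, with the robot touching nothing.
It also fails if it takes over 67 s, if anything falls off the work surface, if the arm or the gripper's body presses on something with over 40 N, if the wrist force passes 120 N, or if a joint passes its speed limit or range.

## Robot

A 6-joint arm with a two-finger parallel gripper is mounted at the origin on the work surface. World frame = base frame: x ahead of the robot, y to its left, z up, the work surface at z = 0. Lengths are in m, angles in rad, forces in N, time in s.
With the tool pointing down it reaches from about 0.425 to 0.95 m from the base axis. Payload 3.5 kg.
Tool frame: the origin (TCP) lies at the very end of the fingers, on their centre line; the grasp point (between the pads) lies 19 mm behind it; z points along the fingers, y is the direction in which the jaws open and shut (so a half turn about z gives the same grasp; the last joint's range is limited). The gripper opens to 85 mm and grips with 20 to 120 N. Pads are 22 mm wide; open, the fingers measure 114 mm over their backs; the gripper's body (76 mm by 85 mm) begins 54 mm behind the grasp point. The pads swing forward as they close: fully open they stand 13 mm farther back than shut.
Start: joints at [-1.358, 0.286, 1.577, -0, 1.279, -0.15], TCP at [0.24, -0.631, 0.231] pointing down, gripper open.
Joint ranges: [-2.77, 2.77], [-0.9, 2.22], [0.21, 2.48], [-1.53, 4.67], [0.24, 2.81], [-2.84, 2.84]. Speed limits (rad/s): [2.79, 2.79, 3.14, 3.14, 3.14, 3.14].

## Interface

Orientations are given as a unit quaternion [x, y, z, w].
In Python, from plant import ctrl, eyes, ticket gives the robot as it stands.
- The arm moves only by the tool send_rows, never from a script. Its arguments are lists of equal length, an entry for each row: "translation": the shift along the tool's x, y, z in units of 30 mm (1.0 is 30 mm), a list of three; "rotation": the turn, a rotation vector about the tool's x, y, z in units of 5 degrees (1.0 is 5 degrees), a list of three; "grip": the finger opening in mm, from 0 to 85.4. A call has 1 to 5 rows; each row shifts and turns the commanded pose from where the row before left it, along the tool's axes as they then stand; what a row does not reach is not made up. A row lasts 1/8 s, in which the tool goes at most 62.5 mm and 10.7 degrees, less where a joint would pass 70% of its speed; a pose out of reach is approached as far as the arm can. A call is refused whole if a number of a shift passes 1 or a number of a turn 1, either way. A call with a gripper value outside its range is refused whole. The fingers move at their own pace and stop on an object; "squeeze" is the grip in N (left out, the last holds). Time passes only in rows, so rows that do not move let the fingers close. It gives the time, the measured TCP pose, the force and the opening at its end, in the units of the state.
- ctrl.get_state(): the state, without advancing time (a new reading comes with each control period).
- eyes.read_camera(name): name is "scene" or "top"; returns a dict with "image" (400x640x3 uint8, blue, green, red), "mtx" (3x3 intrinsics, pixels), "xyz" and "orientation" of the camera in the world. Camera axes: x right, y down, z forward; pixel columns grow to the right and rows downward; lengths in m; the calibration is good to about 2 mm. A picture is of the moment at which its call begins. There is no depth.
- ticket.sign_off(): hands the job in, once; it reports no verdict.
The state is a dict: "time": time; "qpos": joint angles; "dq": joint speeds; "joint_efforts": joint torques, N m; "eef_pos": TCP position; "tcp_rot": TCP orientation; "contact_force": force on the tool from outside, world axes, zero at the start; "wrist_torque": the same for the moment, N m; "opening": opening from 0.0 (shut) to 1.0 (fully open).
Only numpy, scipy, OpenCV 4.12 (cv2) and the standard library are available. Lean on these libraries where they do the work, as an engineer would, in place of code of your own. Each camera call takes 0.05 s, during which the arm holds its last target. There are 200 camera calls.

## Working session

There is one attempt and no reset: what is moved stays moved. The work goes in short steps, Python scripts to look and compute and a tool call to move; the robot and the scene stay as the last step left them, time stands still between calls to the robot, and variables do not carry over. Pictures are saved under pics/ and viewed, about 8 in all and at most 12, crops included, and the job is handed in when it is done.

Besides the shell and the picture viewer there is one more tool, called after "Emit:" as name(argument=value, ...), one argument or row to a line, values as JSON. send_rows: Moves the arm, as the interface text tells. Its arguments: {"type":"object","properties":{"translation":{"type":"array"},"rotation":{"type":"array"},"grip":{"type":"array"},"squeeze":{"type":"number"}},"required":["translation","rotation","grip"]}

```bash
mkdir -p pics; ls
cat > h.py <<'E'
import numpy as np, cv2
from scipy.spatial.transform import Rotation as R
from plant import ctrl, eyes, ticket
def ray(c,u,v,z):
    d=R.from_quat(c["orientation"]).as_matrix()@np.linalg.inv(c["mtx"])@np.array([u,v,1.]); p=np.array(c["xyz"])
    return p+d*(z-p[2])/d[2]
def proj(c,P):
    q=R.from_quat(c["orientation"]).as_matrix().T@(np.array(P)-np.array(c["xyz"])); q=np.array(c["mtx"])@q; return q[:2]/q[2]
E
python3 - <<'E'
from h import *
for n in ("top","scene"):
    c=eyes.read_camera(n); cv2.imwrite(f"pics/{n}0.png",c["image"]); print(n,c["mtx"],c["xyz"],c["orientation"])
print(ctrl.get_state())
E
```

```text
pics
top [[454.5855764    0.         320.06758518]
 [  0.         454.5855764  197.05494611]
 [  0.           0.           1.        ]] [ 0.46992538 -0.02313994  1.40608938] [ 0.71658029 -0.69633435  0.02423152 -0.03231105]
scene [[413.90282647   0.         317.03519043]
 [  0.         413.90282647 209.95043582]
 [  0.           0.           1.        ]] [ 1.38013582 -0.6384008   0.81256984] [ 0.77484761  0.40022435 -0.21775202 -0.43819597]
{'time': 0.1, 'qpos': array([-1.35799632e+00,  2.87113606e-01,  1.57802167e+00,  4.23688074e-07,
        1.27861033e+00, -1.49980922e-01]), 'dq': array([ 0.00120316, -0.00206147, -0.00321102, -0.00046353,  0.0014278 ,
       -0.00042179]), 'joint_efforts': array([ 5.87097529e-04, -4.07298553e+01, -2.93699294e+01, -1.49287343e-04,
        3.40238934e-03,  8.69939129e-06]), 'eef_pos': array([ 0.23945431, -0.63046624,  0.23006598]), 'tcp_rot': array([ 9.83593249e-01,  1.80397233e-01, -3.36033402e-05, -1.07595084e-03]), 'contact_force': array([-1.09665035, -0.27837611,  0.20117188]), 'wrist_torque': array([-0.00150156, -0.04830756,  0.00884551]), 'opening': 1.002834576661505}
```

View pics/top0.png

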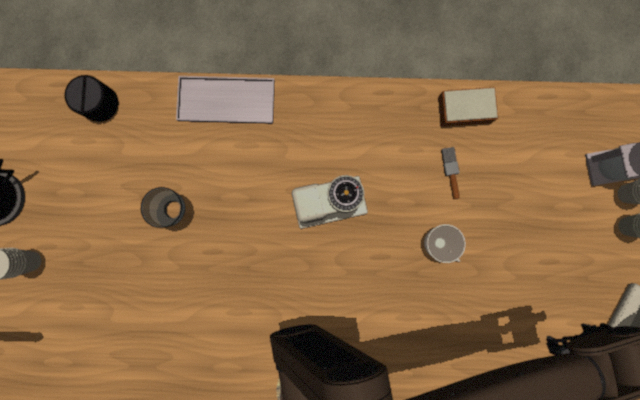

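View pics/scene0.png

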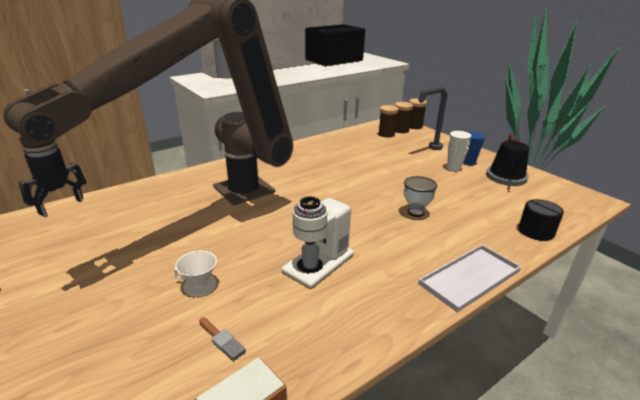

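The top view shows the rings at about (346,194), with the motor column to their left at about (315,203). In the scene view the rings are at about (310,207). I'll enlarge both.

Run:
```python
from h import *
ims=[]
for n,(u,v) in (("top",(346,194)),("scene",(310,208))):
    c=eyes.read_camera(n); s=25
    a=np.mean([eyes.read_camera(n)["image"].astype(float) for _ in range(1)]+[c["image"]],axis=0).astype(np.uint8)
    ims.append(cv2.resize(a[v-s:v+s,u-s:u+s],(400,400),interpolation=cv2.INTER_CUBIC))
    print(n,ray(c,u,v,.235),ray(c,u,v,.245))
cv2.imwrite("pics/crop1.png",np.hstack(ims))
```

```text
top [ 0.57340781 -0.07515072  0.235     ] [ 0.57252416 -0.07470659  0.245     ]
scene [ 0.59845702 -0.08870057  0.235     ] [ 0.61199094 -0.09821804  0.245     ]
```

View pics/crop1.png

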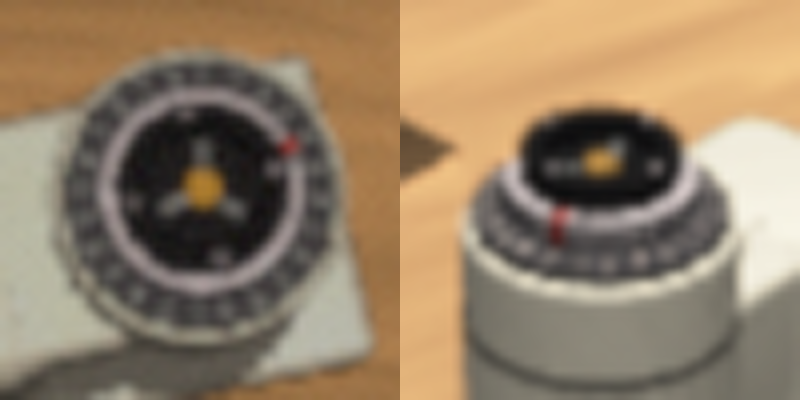

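The crop shows the silver ring centred at about (201,188) in the left panel, with its red mark at (290,147). In the right panel the retaining ring's top is centred at about (603,152), and the red mark is at (561,212).

Run:
```python
from h import *
t=eyes.read_camera("top"); s=eyes.read_camera("scene")
f=lambda x,y,u,v:(u-25+(x+.5)/8-.5, v-25+(y+.5)/8-.5)
a=ray(t,*f(201,188,346,194),.233); b=ray(s,*f(203,152,310,208),.245)
m=ray(t,*f(290,147,346,194),.233); ms=ray(s,*f(161,209,310,208),.233)
for p in(a,b): print(p, np.hypot(*p[:2]))
for q,p in((m,a),(ms,b)): d=(q-p)[:2]; print(q,np.hypot(*d),np.degrees(np.arctan2(d[1],d[0])))
for x in(97,305): print(ray(t,*f(x,188,346,194),.233)-a)
st=ctrl.get_state(); c=(a+b)/2
print(st["eef_pos"],R.from_quat(st["tcp_rot"]).as_matrix()); 
print("tool-frame shift /30mm", R.from_quat(st["tcp_rot"]).inv().apply(np.r_[c[:2],.30]-st["eef_pos"])/.03)
```

```text
[ 0.57859687 -0.07430758  0.233     ] 0.5833489172771407
[ 0.58414903 -0.0789578   0.245     ] 0.5894611315086591
[ 0.5927393 -0.1027838  0.233    ] 0.03179470193688253 -63.589177002816946
[ 0.59056423 -0.10066027  0.233     ] 0.022630775890830887 -73.53244956498429
[-0.00094671  0.03364618  0.        ]
[ 0.00094615 -0.03362635  0.        ]
[ 0.23954743 -0.63097356  0.23117752] [[ 9.34903516e-01  3.54901975e-01 -5.83824372e-05]
 [ 3.54901979e-01 -9.34903487e-01  2.34779025e-04]
 [ 2.87415956e-05 -2.40215779e-04 -9.99999971e-01]]
tool-frame shift /30mm [ 17.21041776 -13.23190637  -2.29040972]
```

Emit:
send_rows(
  translation=[
    [0.9, -0.7, -0.6],
    [0.9, -0.7, -0.6],
    [0.9, -0.7, -0.6],
    [0.9, -0.7, -0.5],
    [0.9, -0.7, 0],
  ],
  rotation=[
    [0, 0, 0],
    [0, 0, 0],
    [0, 0, 0],
    [0, 0, 0],
    [0, 0, 0],
  ],
  grip=[85, 85, 85, 85, 85],
  squeeze=30,
)

```text
time: 1.02
eef_pos: [0.3293, -0.4847, 0.3025]
tcp_rot: [0.984, 0.18, 0.0, 0.002]
contact_force: [-0.6, 0.8, 0.1]
opening: 0.996
```

Emit:
send_rows(
  translation=[
    [0.9, -0.7, 0],
    [0.9, -0.7, 0],
    [0.9, -0.7, 0],
    [0.9, -0.7, 0],
    [0.9, -0.7, 0],
  ],
  rotation=[
    [0, 0, 0],
    [0, 0, 0],
    [0, 0, 0],
    [0, 0, 0],
    [0, 0, 0],
  ],
  grip=[85, 85, 85, 85, 85],
)

```text
time: 1.65
eef_pos: [0.4179, -0.3379, 0.3005]
tcp_rot: [0.984, 0.18, 0.0, 0.0]
contact_force: [0.5, -1.1, -0.0]
opening: 0.993
```

Emit:
send_rows(
  translation=[
    [0.9, -0.7, 0],
    [0.9, -0.7, 0],
    [0.9, -0.7, 0],
    [0.9, -0.7, 0],
    [0.9, -0.7, 0],
  ],
  rotation=[
    [0, 0, 0],
    [0, 0, 0],
    [0, 0, 0],
    [0, 0, 0],
    [0, 0, 0],
  ],
  grip=[85, 85, 85, 85, 85],
)

```text
time: 2.28
eef_pos: [0.5069, -0.1918, 0.3005]
tcp_rot: [0.984, 0.18, 0.0, 0.0]
contact_force: [-0.1, 1.0, 0.1]
opening: 0.996
```

Emit:
send_rows(
  translation=[
    [0.9, -0.7, 0],
    [0.9, -0.7, 0],
    [0.9, -0.7, 0],
    [0.9, -0.7, 0],
    [0, 0, 0],
  ],
  rotation=[
    [0, 0, 0],
    [0, 0, 0],
    [0, 0, 0],
    [0, 0, 0],
    [0, 0, -1],
  ],
  grip=[85, 85, 85, 85, 85],
)

```text
time: 2.9
eef_pos: [0.5783, -0.0739, 0.3003]
tcp_rot: [0.974, 0.226, 0.0, -0.0]
contact_force: [-0.6, -0.0, -0.6]
opening: 0.992
```

Emit:
send_rows(
  translation=[
    [0, 0, 0],
    [0, 0, 0],
    [0, 0, 0],
    [0, 0, 0],
    [0, 0, 0],
  ],
  rotation=[
    [0, 0, -1],
    [0, 0, -1],
    [0, 0, -1],
    [0, 0, -1],
    [0, 0, -1],
  ],
  grip=[85, 85, 85, 85, 85],
)

```text
time: 3.52
eef_pos: [0.5775, -0.0759, 0.3004]
tcp_rot: [0.903, 0.43, 0.0, 0.0]
contact_force: [0.1, 0.2, -0.6]
opening: 0.998
```

Emit:
send_rows(
  translation=[
    [0, 0, 0],
    [0, 0, 0],
    [0, 0, 0],
    [0, 0, 0],
    [0, 0, 0],
  ],
  rotation=[
    [0, 0, -1],
    [0, 0, -1],
    [0, 0, -1],
    [0, 0, -1],
    [0, 0, -1],
  ],
  grip=[85, 85, 85, 85, 85],
)

```text
time: 4.15
eef_pos: [0.5776, -0.0759, 0.3004]
tcp_rot: [0.788, 0.615, 0.0, 0.0]
contact_force: [-0.4, -0.2, 0.6]
opening: 0.998
```

Emit:
send_rows(
  translation=[
    [0, 0, 0.7],
    [0, 0, 0.7],
    [0, 0, 0.6],
    [0, 0, 0],
  ],
  rotation=[
    [0, 0, 0],
    [0, 0, 0],
    [0, 0, 0],
    [0, 0, 0],
  ],
  grip=[85, 85, 85, 85],
)

```text
time: 4.65
eef_pos: [0.5762, -0.0756, 0.2373]
tcp_rot: [0.789, 0.614, -0.001, -0.002]
contact_force: [1.2, 0.5, 0.2]
opening: 0.995
```

Run:
```python
from h import *
c=eyes.read_camera("scene"); u,v=310,200
a=c["image"][v-32:v+32,u-40:u+40].copy()
a=cv2.resize(a,(800,640),interpolation=cv2.INTER_CUBIC)[:600]
# overlay rings predicted for candidate centre
for (x,y),col in(((.578,-.0745),(0,255,0)),):
    for r,z in((.033,.233),(.0285,.245),(.045,.221)):
        P=[((proj(c,[x+r*np.cos(q),y+r*np.sin(q),z])-[u-40,v-32]+.5)*10-.5).astype(int) for q in np.linspace(0,6.3,80)]
        cv2.polylines(a,[np.array(P)],False,col,1)
cv2.imwrite("pics/s2.png",a); print(ctrl.get_state()["eef_pos"])
```

```text
[ 0.57707601 -0.07580475  0.23903047]
```

View pics/s2.png

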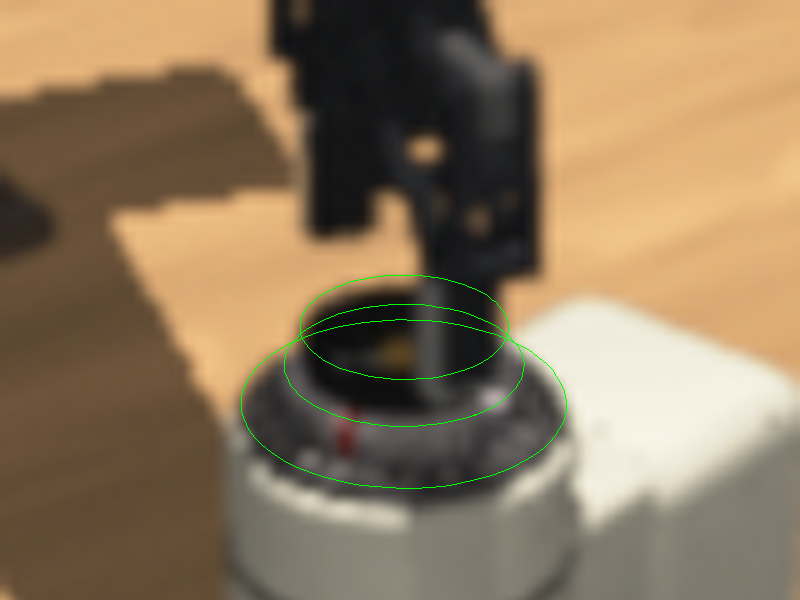

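The predicted rings (green) line up sideways. The real ones sit about 12 crop px lower, which puts the centre 2–3 mm nearer the camera, at about (0.579, -0.076). I'll shift slightly and descend.

Emit:
send_rows(
  translation=[
    [0, 0.07, 0.2],
    [0, 0, 0.3],
    [0, 0, 0.17],
    [0, 0, 0],
    [0, 0, 0],
  ],
  rotation=[
    [0, 0, 0],
    [0, 0, 0],
    [0, 0, 0],
    [0, 0, 0],
    [0, 0, 0],
  ],
  grip=[85, 85, 85, 85, 85],
)

```text
time: 5.32
eef_pos: [0.5797, -0.0765, 0.2204]
tcp_rot: [0.789, 0.614, 0.0, 0.0]
contact_force: [0.3, -0.2, 0.2]
opening: 0.992
```

```bash
cat > rd.py <<'E'
from h import *
import sys
def rd(n=6):
    r=[]
    for i in range(n):
        if i: eyes.read_camera("scene")
        s=ctrl.get_state(); y=R.from_quat(s["tcp_rot"]).as_matrix()
        r.append(np.r_[s["eef_pos"]*1e3,np.degrees(np.arctan2(y[1,0],y[0,0])),s["contact_force"],s["wrist_torque"],s["joint_efforts"][5],s["opening"]*85.4,np.degrees(s["qpos"][0]-s["qpos"][5])+90])
    r=np.array(r); np.set_printoptions(precision=3,suppress=True,linewidth=160)
    print(s["time"],"x y z yaw | F | M | j6 | open | yawq"); print(r[0]);  print(r.mean(0)); print(r.std(0))
if __name__=="__main__": rd(int(sys.argv[1]))
E
python3 rd.py 5
python3 - <<'E'
from h import *
c=eyes.read_camera("scene"); u,v=310,200
cv2.imwrite("pics/s3.png",cv2.resize(c["image"][v-28:v+32,u-40:u+40],(800,600),interpolation=cv2.INTER_CUBIC))
E
```

```text
5.525 x y z yaw | F | M | j6 | open | yawq
[579.732 -76.495 220.428  75.788   0.267  -0.172   0.199   0.015  -0.028   0.003   0.     84.696  75.788]
[579.784 -76.514 220.57   75.786   0.128  -0.156   0.094   0.019  -0.01    0.      0.     84.986  75.786]
[0.029 0.01  0.078 0.002 0.624 0.432 0.493 0.015 0.03  0.031 0.    0.193 0.001]
```

View pics/s3.png

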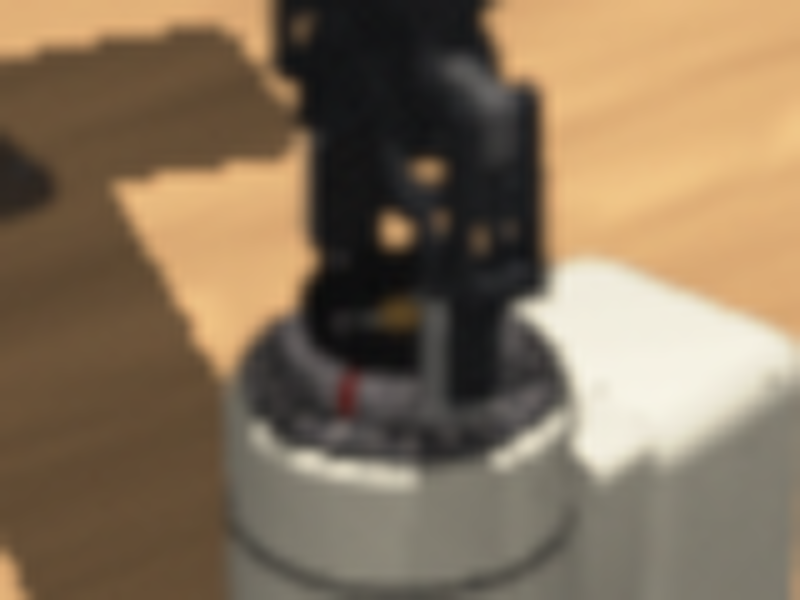

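The near finger hangs outside the silver ring at about (440,400), clear of the retaining ring, and the red mark shows at (348,392). I'll go 1.5 mm lower and start closing gently.

Emit:
send_rows(
  translation=[
    [0, 0, 0.05],
    [0, 0, 0],
    [0, 0, 0],
    [0, 0, 0],
    [0, 0, 0],
  ],
  rotation=[
    [0, 0, 0],
    [0, 0, 0],
    [0, 0, 0],
    [0, 0, 0],
    [0, 0, 0],
  ],
  grip=[80, 70, 69, 68, 67],
  squeeze=25,
)

```text
time: 6.2
eef_pos: [0.578, -0.076, 0.2191]
tcp_rot: [0.789, 0.614, -0.002, -0.002]
contact_force: [-6.1, 2.1, 4.4]
opening: 0.785
```

```bash
python3 rd.py 4
```

```text
6.35 x y z yaw | F | M | j6 | open | yawq
[578.027 -76.042 219.075  75.806  -6.083   2.148   4.434   0.29    1.231   0.035   0.016  67.062  75.795]
[578.024 -76.034 219.073  75.807  -6.312   1.345   4.774   0.277   1.215   0.028   0.016  67.244  75.797]
[0.003 0.007 0.011 0.003 0.137 0.783 0.288 0.02  0.014 0.034 0.    0.16  0.002]
```

The -x finger touched first, so the axis is about 2.4 mm further towards -tool y. I'll open a bit, shift and close.

Emit:
send_rows(
  translation=[
    [0, 0, 0],
    [0, -0.08, 0],
    [0, 0, 0],
    [0, 0, 0],
    [0, 0, 0],
  ],
  rotation=[
    [0, 0, 0],
    [0, 0, 0],
    [0, 0, 0],
    [0, 0, 0],
    [0, 0, 0],
  ],
  grip=[71, 71, 68, 66, 62],
  squeeze=28,
)

```text
time: 6.98
eef_pos: [0.5773, -0.0759, 0.2191]
tcp_rot: [0.789, 0.614, -0.0, -0.0]
contact_force: [-0.5, 0.4, 2.0]
opening: 0.752
```

Emit:
send_rows(
  translation=[
    [0, 0, 0],
    [0, 0, 0],
    [0, 0, 0],
  ],
  rotation=[
    [0, 0, 0],
    [0, 0, 0],
    [0, 0, 0],
  ],
  grip=[62, 62, 62],
)

```text
time: 7.35
eef_pos: [0.5773, -0.0759, 0.2191]
tcp_rot: [0.789, 0.614, 0.0, 0.0]
contact_force: [-2.0, 1.2, 3.6]
opening: 0.754
```

```bash
python3 rd.py 4
```

```text
7.5 x y z yaw | F | M | j6 | open | yawq
[577.292 -75.884 219.098  75.787  -1.965   1.167   3.622   0.111   0.431  -0.013  -0.007  64.395  75.786]
[577.302 -75.891 219.089  75.788  -2.512   0.792   4.393   0.114   0.441   0.001  -0.007  64.26   75.788]
[0.01  0.007 0.01  0.001 0.36  0.364 0.561 0.03  0.027 0.021 0.    0.119 0.002]
```

Emit:
send_rows(
  translation=[
    [0, 0, 0],
    [0, 0, 0],
    [0, 0, 0],
    [0, 0, 0],
    [0, 0, 0],
  ],
  rotation=[
    [0, 0, 0.4],
    [0, 0, 0.4],
    [0, 0, 0.4],
    [0, 0, 0.4],
    [0, 0, 0.4],
  ],
  grip=[62, 62, 62, 62, 62],
)

```text
time: 8.12
eef_pos: [0.5772, -0.0758, 0.2191]
tcp_rot: [0.84, 0.543, -0.0, 0.0]
contact_force: [-3.5, 0.2, 4.6]
opening: 0.751
```

```bash
python3 rd.py 4
```

```text
8.275 x y z yaw | F | M | j6 | open | yawq
[577.193 -75.842 219.097  65.726  -3.489   0.239   4.592   0.156   0.568   0.364   0.211  64.127  65.719]
[577.2   -75.834 219.094  65.707  -3.359   0.486   5.142   0.108   0.575   0.199   0.18   64.333  65.702]
[0.009 0.014 0.017 0.025 0.481 0.275 0.433 0.049 0.006 0.101 0.07  0.243 0.025]
```

Emit:
send_rows(
  translation=[
    [0, 0, 0],
    [0, 0, 0],
    [0, 0, 0],
    [0, 0, 0],
    [0, 0, 0],
  ],
  rotation=[
    [0, 0, 0.4],
    [0, 0, 0.4],
    [0, 0, 0.4],
    [0, 0, 0.4],
    [0, 0, 0.4],
  ],
  grip=[62, 62, 62, 62, 62],
)

```text
time: 8.9
eef_pos: [0.5771, -0.0758, 0.2191]
tcp_rot: [0.884, 0.467, -0.0, -0.0]
contact_force: [-3.5, -0.0, 5.2]
opening: 0.755
```

```bash
sed -i 's/^    r=np.array(r).*/&\n    print(r[:,9:11].T, r[:,3])/' rd.py; python3 rd.py 5
```

```text
[[0.347 0.205 0.091 0.062 0.077]
 [0.211 0.278 0.138 0.096 0.098]] [55.726 55.665 55.718 55.722 55.719]
9.1 x y z yaw | F | M | j6 | open | yawq
[577.067 -75.791 219.086  55.726  -3.506  -0.045   5.178   0.119   0.613   0.347   0.211  64.496  55.719]
[577.073 -75.779 219.089  55.71   -3.82    0.654   5.066   0.17    0.639   0.156   0.164  64.303  55.706]
[0.009 0.008 0.011 0.023 0.301 0.613 0.365 0.028 0.035 0.108 0.071 0.171 0.023]
```

Emit:
send_rows(
  translation=[
    [0, 0, 0],
    [0, 0, 0],
    [0, 0, 0],
    [0, 0, 0],
    [0, 0, 0],
  ],
  rotation=[
    [0, 0, 0.4],
    [0, 0, 0.4],
    [0, 0, 0.4],
    [0, 0, 0.4],
    [0, 0, 0],
  ],
  grip=[62, 62, 62, 62, 62],
)

```text
time: 9.72
eef_pos: [0.577, -0.0757, 0.2191]
tcp_rot: [0.915, 0.405, -0.0, -0.0]
contact_force: [-2.9, 0.2, 5.8]
opening: 0.756
```

```bash
python3 rd.py 3|head -2
```

```text
[[0.086 0.105 0.056]
 [0.1   0.091 0.094]] [47.723 47.72  47.72 ]
```

Emit:
send_rows(
  translation=[
    [0, 0, 0],
    [0, 0, 0],
    [0, 0, 0],
    [0, 0, 0],
    [0, 0, 0],
  ],
  rotation=[
    [0, 0, 0.15],
    [0, 0, 0.15],
    [0, 0, 0.15],
    [0, 0, 0.15],
    [0, 0, 0],
  ],
  grip=[62, 62, 62, 62, 62],
)

```text
time: 10.45
eef_pos: [0.577, -0.0757, 0.2191]
tcp_rot: [0.925, 0.381, -0.0, -0.0]
contact_force: [-4.5, 0.6, 5.6]
opening: 0.754
```

```bash
python3 rd.py 3|head -2
```

```text
[[0.187 0.199 0.265]
 [0.237 0.235 0.236]] [44.76  44.759 44.759]
```

Emit:
send_rows(
  translation=[
    [0, 0, 0],
    [0, 0, 0],
    [0, 0, 0],
    [0, 0, 0],
    [0, 0, 0],
  ],
  rotation=[
    [0, 0, 0.12],
    [0, 0, 0.12],
    [0, 0, 0.12],
    [0, 0, 0.12],
    [0, 0, 0],
  ],
  grip=[62, 62, 62, 62, 62],
)

```text
time: 11.18
eef_pos: [0.5769, -0.0757, 0.2191]
tcp_rot: [0.932, 0.361, -0.0, -0.0]
contact_force: [-4.3, 1.9, 5.7]
opening: 0.751
```

```bash
python3 rd.py 3|head -2
```

```text
[[0.23  0.248 0.238]
 [0.253 0.253 0.254]] [42.365 42.363 42.365]
```

Emit:
send_rows(
  translation=[
    [0, 0, 0],
    [0, 0, 0],
    [0, 0, 0],
    [0, 0, 0],
    [0, 0, 0],
  ],
  rotation=[
    [0, 0, 0.09],
    [0, 0, 0.09],
    [0, 0, 0.09],
    [0, 0, 0.09],
    [0, 0, 0],
  ],
  grip=[62, 62, 62, 62, 62],
)

```text
time: 11.9
eef_pos: [0.5769, -0.0756, 0.2191]
tcp_rot: [0.938, 0.347, -0.001, -0.0]
contact_force: [-4.0, 1.0, 5.6]
opening: 0.755
```

```bash
python3 rd.py 2|head -2
```

```text
[[0.251 0.237]
 [0.27  0.27 ]] [40.569 40.571]
```

Emit:
send_rows(
  translation=[
    [0, 0, 0],
    [0, 0, 0],
    [0, 0, 0],
    [0, 0, 0],
    [0, 0, 0],
  ],
  rotation=[
    [0, 0, 0.09],
    [0, 0, 0.09],
    [0, 0, 0.09],
    [0, 0, 0.09],
    [0, 0, 0],
  ],
  grip=[62, 62, 62, 62, 62],
)

```text
time: 12.58
eef_pos: [0.5769, -0.0756, 0.2191]
tcp_rot: [0.943, 0.332, -0.001, -0.0]
contact_force: [-3.6, 0.2, 5.5]
opening: 0.756
```

```bash
python3 rd.py 2|head -2
```

```text
[[0.264 0.19 ]
 [0.27  0.27 ]] [38.771 38.772]
```

Steady at 0.27 N m with the arm stopped, so there is no touch yet. I'll continue in the same steps.

Emit:
send_rows(
  translation=[
    [0, 0, 0],
    [0, 0, 0],
    [0, 0, 0],
    [0, 0, 0],
    [0, 0, 0],
  ],
  rotation=[
    [0, 0, 0.09],
    [0, 0, 0.09],
    [0, 0, 0.09],
    [0, 0, 0.09],
    [0, 0, 0],
  ],
  grip=[62, 62, 62, 62, 62],
)

```text
time: 13.25
eef_pos: [0.5769, -0.0756, 0.2191]
tcp_rot: [0.948, 0.317, -0.001, -0.0]
contact_force: [-3.7, 1.9, 5.5]
opening: 0.757
```

```bash
python3 rd.py 2|head -2
```

```text
[[0.246 0.254]
 [0.27  0.27 ]] [36.972 36.971]
```

Emit:
send_rows(
  translation=[
    [0, 0, 0],
    [0, 0, 0],
    [0, 0, 0],
    [0, 0, 0],
    [0, 0, 0],
  ],
  rotation=[
    [0, 0, 0.09],
    [0, 0, 0.09],
    [0, 0, 0.09],
    [0, 0, 0.09],
    [0, 0, 0],
  ],
  grip=[62, 62, 62, 62, 62],
)

```text
time: 13.92
eef_pos: [0.5769, -0.0756, 0.2191]
tcp_rot: [0.953, 0.302, -0.001, -0.0]
contact_force: [-4.2, 1.5, 5.8]
opening: 0.752
```

```bash
python3 rd.py 2|head -2
```

```text
[[0.285 0.258]
 [0.27  0.27 ]] [35.171 35.17 ]
```

Emit:
send_rows(
  translation=[
    [0, 0, 0],
    [0, 0, 0],
    [0, 0, 0],
    [0, 0, 0],
    [0, 0, 0],
  ],
  rotation=[
    [0, 0, 0.09],
    [0, 0, 0.09],
    [0, 0, 0.09],
    [0, 0, 0.09],
    [0, 0, 0],
  ],
  grip=[62, 62, 62, 62, 62],
)

```text
time: 14.6
eef_pos: [0.5768, -0.0755, 0.2191]
tcp_rot: [0.958, 0.287, -0.001, -0.0]
contact_force: [-4.2, 1.2, 5.7]
opening: 0.756
```

```bash
python3 rd.py 2|head -2
```

```text
[[0.241 0.22 ]
 [0.27  0.27 ]] [33.373 33.37 ]
```

Emit:
send_rows(
  translation=[
    [0, 0, 0],
    [0, 0, 0],
    [0, 0, 0],
    [0, 0, 0],
    [0, 0, 0],
  ],
  rotation=[
    [0, 0, 0.09],
    [0, 0, 0.09],
    [0, 0, 0.09],
    [0, 0, 0.09],
    [0, 0, 0],
  ],
  grip=[62, 62, 62, 62, 62],
)

```text
time: 15.28
eef_pos: [0.5768, -0.0755, 0.219]
tcp_rot: [0.962, 0.272, -0.001, -0.0]
contact_force: [-3.9, 1.8, 6.3]
opening: 0.755
```

```bash
python3 rd.py 2|head -2
```

```text
[[0.28  0.307]
 [0.27  0.27 ]] [31.57  31.571]
```

Emit:
send_rows(
  translation=[
    [0, 0, 0],
    [0, 0, 0],
    [0, 0, 0],
    [0, 0, 0],
    [0, 0, 0],
  ],
  rotation=[
    [0, 0, 0.09],
    [0, 0, 0.09],
    [0, 0, 0.09],
    [0, 0, 0.09],
    [0, 0, 0],
  ],
  grip=[62, 62, 62, 62, 62],
)

```text
time: 15.95
eef_pos: [0.5768, -0.0755, 0.219]
tcp_rot: [0.966, 0.257, -0.001, -0.0]
contact_force: [-5.0, 1.4, 5.3]
opening: 0.752
```

```bash
python3 rd.py 2|head -2
```

```text
[[0.211 0.267]
 [0.27  0.27 ]] [29.772 29.774]
```

Emit:
send_rows(
  translation=[
    [0, 0, 0],
    [0, 0, 0],
    [0, 0, 0],
    [0, 0, 0],
    [0, 0, 0],
  ],
  rotation=[
    [0, 0, 0.09],
    [0, 0, 0.09],
    [0, 0, 0.09],
    [0, 0, 0.09],
    [0, 0, 0],
  ],
  grip=[62, 62, 62, 62, 62],
)

```text
time: 16.62
eef_pos: [0.5768, -0.0755, 0.2191]
tcp_rot: [0.97, 0.242, -0.001, -0.0]
contact_force: [-4.8, 0.9, 6.1]
opening: 0.755
```

```bash
python3 rd.py 2|head -2
```

```text
[[0.283 0.328]
 [0.27  0.27 ]] [27.973 27.972]
```

Emit:
send_rows(
  translation=[
    [0, 0, 0],
    [0, 0, 0],
    [0, 0, 0],
    [0, 0, 0],
    [0, 0, 0],
  ],
  rotation=[
    [0, 0, 0.09],
    [0, 0, 0.09],
    [0, 0, 0.09],
    [0, 0, 0.09],
    [0, 0, 0],
  ],
  grip=[62, 62, 62, 62, 62],
)

```text
time: 17.3
eef_pos: [0.5768, -0.0755, 0.2191]
tcp_rot: [0.974, 0.226, -0.001, -0.0]
contact_force: [-5.3, 1.7, 6.4]
opening: 0.751
```

```bash
python3 rd.py 2|head -2
```

```text
[[0.24  0.321]
 [0.27  0.27 ]] [26.172 26.17 ]
```

Emit:
send_rows(
  translation=[
    [0, 0, 0],
    [0, 0, 0],
    [0, 0, 0],
    [0, 0, 0],
    [0, 0, 0],
  ],
  rotation=[
    [0, 0, 0.09],
    [0, 0, 0.09],
    [0, 0, 0.09],
    [0, 0, 0.09],
    [0, 0, 0],
  ],
  grip=[62, 62, 62, 62, 62],
)

```text
time: 17.98
eef_pos: [0.5768, -0.0754, 0.2191]
tcp_rot: [0.977, 0.211, -0.001, -0.001]
contact_force: [-4.8, 2.2, 6.1]
opening: 0.755
```

```bash
python3 rd.py 2|head -2
```

```text
[[0.292 0.213]
 [0.269 0.27 ]] [24.375 24.368]
```

Emit:
send_rows(
  translation=[
    [0, 0, 0],
    [0, 0, 0],
    [0, 0, 0],
    [0, 0, 0],
    [0, 0, 0],
  ],
  rotation=[
    [0, 0, 0.09],
    [0, 0, 0.09],
    [0, 0, 0.09],
    [0, 0, 0.09],
    [0, 0, 0],
  ],
  grip=[62, 62, 62, 62, 62],
)

```text
time: 18.65
eef_pos: [0.5768, -0.0754, 0.2191]
tcp_rot: [0.981, 0.196, -0.001, -0.001]
contact_force: [-4.8, 1.4, 6.7]
opening: 0.754
```

```bash
python3 rd.py 2|head -2
```

```text
[[0.274 0.309]
 [0.269 0.27 ]] [22.573 22.57 ]
```

Emit:
send_rows(
  translation=[
    [0, 0, 0],
    [0, 0, 0],
    [0, 0, 0],
    [0, 0, 0],
    [0, 0, 0],
  ],
  rotation=[
    [0, 0, 0.09],
    [0, 0, 0.09],
    [0, 0, 0.09],
    [0, 0, 0.09],
    [0, 0, 0],
  ],
  grip=[62, 62, 62, 62, 62],
)

```text
time: 19.32
eef_pos: [0.5767, -0.0754, 0.219]
tcp_rot: [0.984, 0.18, -0.001, -0.001]
contact_force: [-3.6, 0.9, 5.6]
opening: 0.753
```

```bash
python3 rd.py 2|head -2
python3 - <<'E'
from h import *
c=eyes.read_camera("scene"); u,v=310,200
cv2.imwrite("pics/s4.png",cv2.resize(c["image"][v-28:v+32,u-40:u+40],(800,600),interpolation=cv2.INTER_CUBIC))
E
```

```text
[[0.25  0.266]
 [0.269 0.27 ]] [20.771 20.774]
```

View pics/s4.png

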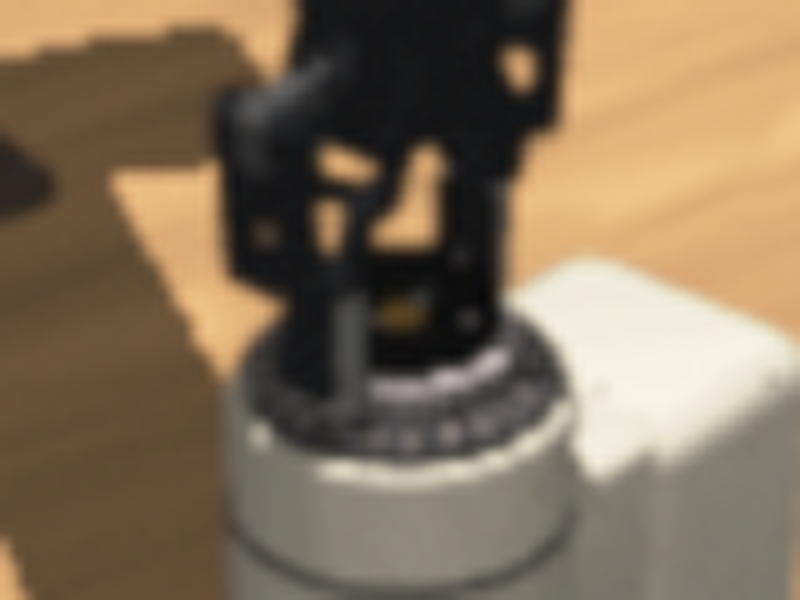

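The finger at about (345,350) grips the silver ring and now covers the spot where the mark was, and nothing else is touched. I'll continue.

Emit:
send_rows(
  translation=[
    [0, 0, 0],
    [0, 0, 0],
    [0, 0, 0],
    [0, 0, 0],
    [0, 0, 0],
  ],
  rotation=[
    [0, 0, 0.09],
    [0, 0, 0.09],
    [0, 0, 0.09],
    [0, 0, 0.09],
    [0, 0, 0],
  ],
  grip=[62, 62, 62, 62, 62],
)

```text
time: 20.05
eef_pos: [0.5768, -0.0754, 0.2191]
tcp_rot: [0.986, 0.165, -0.001, -0.001]
contact_force: [-3.4, 1.5, 5.0]
opening: 0.755
```

```bash
python3 rd.py 2|head -2
```

```text
[[0.292 0.299]
 [0.269 0.27 ]] [18.971 18.971]
```

Emit:
send_rows(
  translation=[
    [0, 0, 0],
    [0, 0, 0],
    [0, 0, 0],
    [0, 0, 0],
    [0, 0, 0],
  ],
  rotation=[
    [0, 0, 0.09],
    [0, 0, 0.09],
    [0, 0, 0.09],
    [0, 0, 0.09],
    [0, 0, 0],
  ],
  grip=[62, 62, 62, 62, 62],
)

```text
time: 20.72
eef_pos: [0.5767, -0.0753, 0.219]
tcp_rot: [0.989, 0.149, -0.001, -0.001]
contact_force: [-5.3, 1.6, 6.1]
opening: 0.752
```

```bash
python3 rd.py 2|head -2
```

```text
[[0.294 0.25 ]
 [0.269 0.27 ]] [17.174 17.173]
```

Emit:
send_rows(
  translation=[
    [0, 0, 0],
    [0, 0, 0],
    [0, 0, 0],
    [0, 0, 0],
    [0, 0, 0],
  ],
  rotation=[
    [0, 0, 0.09],
    [0, 0, 0.09],
    [0, 0, 0.09],
    [0, 0, 0.09],
    [0, 0, 0],
  ],
  grip=[62, 62, 62, 62, 62],
)

```text
time: 21.4
eef_pos: [0.5767, -0.0753, 0.2191]
tcp_rot: [0.991, 0.134, -0.001, -0.001]
contact_force: [-5.1, 1.8, 5.5]
opening: 0.754
```

```bash
python3 rd.py 2|head -2
```

```text
[[0.389 0.403]
 [0.414 0.408]] [15.409 15.412]
```

Emit:
send_rows(
  translation=[
    [0, 0, 0],
    [0, 0, 0],
    [0, 0, 0],
    [0, 0, 0],
    [0, 0, 0],
  ],
  rotation=[
    [0, 0, 0.09],
    [0, 0, 0.09],
    [0, 0, 0.09],
    [0, 0, 0.09],
    [0, 0, 0],
  ],
  grip=[62, 62, 62, 62, 62],
)

```text
time: 22.08
eef_pos: [0.5767, -0.0753, 0.2191]
tcp_rot: [0.993, 0.119, -0.001, -0.001]
contact_force: [-5.2, 2.1, 5.6]
opening: 0.751
```

```bash
python3 rd.py 2|head -2
```

```text
[[0.495 0.418]
 [0.448 0.441]] [13.618 13.619]
```

```bash
python3 rd.py 5|head -3
```

```text
[[0.418 0.431 0.473 0.396 0.444]
 [0.441 0.44  0.439 0.439 0.439]] [13.619 13.621 13.62  13.623 13.625]
22.325 x y z yaw | F | M | j6 | open | yawq
```

The touch is clear. The held moment jumped from 0.27 to 0.41 and then 0.44 N m, with the stated 1.1 N m/rad slope, and both readings put the touch at tool yaw 16.7°. I'll back off in small steps to see the play in the grip.

Emit:
send_rows(
  translation=[
    [0, 0, 0],
    [0, 0, 0],
    [0, 0, 0],
    [0, 0, 0],
  ],
  rotation=[
    [0, 0, -0.2],
    [0, 0, -0.2],
    [0, 0, -0.2],
    [0, 0, 0],
  ],
  grip=[62, 62, 62, 62],
)

```text
time: 22.82
eef_pos: [0.5768, -0.0753, 0.2191]
tcp_rot: [0.99, 0.144, -0.001, -0.001]
contact_force: [-3.9, 1.9, 6.3]
opening: 0.755
```

```bash
python3 rd.py 2|head -2
```

```text
[[0.325 0.384]
 [0.37  0.375]] [16.6   16.601]
```

Emit:
send_rows(
  translation=[
    [0, 0, 0],
    [0, 0, 0],
  ],
  rotation=[
    [0, 0, -0.1],
    [0, 0, 0],
  ],
  grip=[62, 62],
)

```text
time: 23.12
eef_pos: [0.5768, -0.0753, 0.2191]
tcp_rot: [0.989, 0.147, -0.001, -0.001]
contact_force: [-4.7, 1.8, 6.1]
opening: 0.754
```

```bash
python3 rd.py 2|head -2
```

```text
[[-0.177 -0.185]
 [-0.187 -0.185]] [16.941 16.942]
```

Emit:
send_rows(
  translation=[
    [0, 0, 0],
    [0, 0, 0],
  ],
  rotation=[
    [0, 0, -0.1],
    [0, 0, 0],
  ],
  grip=[62, 62],
)

```text
time: 23.42
eef_pos: [0.5768, -0.0753, 0.2191]
tcp_rot: [0.988, 0.151, -0.001, -0.001]
contact_force: [-4.0, 1.6, 6.6]
opening: 0.756
```

```bash
python3 rd.py 2|head -2
```

```text
[[-0.315 -0.298]
 [-0.253 -0.254]] [17.416 17.417]
```

Emit:
send_rows(
  translation=[
    [0, 0, 0],
    [0, 0, 0],
  ],
  rotation=[
    [0, 0, -0.2],
    [0, 0, 0],
  ],
  grip=[62, 62],
)

```text
time: 23.72
eef_pos: [0.5768, -0.0754, 0.2191]
tcp_rot: [0.987, 0.16, -0.001, -0.001]
contact_force: [-4.3, 2.6, 5.7]
opening: 0.757
```

```bash
python3 rd.py 2|head -2
```

```text
[[-0.184 -0.147]
 [-0.199 -0.196]] [18.431 18.435]
```

The grip play is under 0.3° and the touch is at 16.65°. The target tool yaw is about 76.8°, so 58.4° further ccw.

Emit:
send_rows(
  translation=[
    [0, 0, 0],
    [0, 0, 0],
    [0, 0, 0],
    [0, 0, 0],
    [0, 0, 0],
  ],
  rotation=[
    [0, 0, -0.5],
    [0, 0, -0.5],
    [0, 0, -0.5],
    [0, 0, -0.5],
    [0, 0, -0.5],
  ],
  grip=[62, 62, 62, 62, 62],
)

```text
time: 24.4
eef_pos: [0.5768, -0.0755, 0.2191]
tcp_rot: [0.964, 0.267, -0.0, -0.001]
contact_force: [-4.7, 1.6, 5.0]
opening: 0.753
```

Emit:
send_rows(
  translation=[
    [0, 0, 0],
    [0, 0, 0],
    [0, 0, 0],
    [0, 0, 0],
    [0, 0, 0],
  ],
  rotation=[
    [0, 0, -0.5],
    [0, 0, -0.5],
    [0, 0, -0.5],
    [0, 0, -0.5],
    [0, 0, -0.5],
  ],
  grip=[62, 62, 62, 62, 62],
)

```text
time: 25.02
eef_pos: [0.5769, -0.0757, 0.2191]
tcp_rot: [0.929, 0.37, -0.0, -0.001]
contact_force: [-3.9, 1.5, 6.0]
opening: 0.756
```

Emit:
send_rows(
  translation=[
    [0, 0, 0],
    [0, 0, 0],
    [0, 0, 0],
    [0, 0, 0],
    [0, 0, 0],
  ],
  rotation=[
    [0, 0, -0.5],
    [0, 0, -0.5],
    [0, 0, -0.5],
    [0, 0, -0.5],
    [0, 0, 0],
  ],
  grip=[62, 62, 62, 62, 62],
)

```text
time: 25.65
eef_pos: [0.577, -0.0757, 0.2191]
tcp_rot: [0.893, 0.45, -0.0, -0.0]
contact_force: [-2.3, 1.0, 5.5]
opening: 0.754
```

```bash
python3 rd.py 2|head -4;  python3 - <<'E'
from h import *
cv2.imwrite("pics/raw5.png",eyes.read_camera("scene")["image"])
E
```

```text
[[-0.    -0.077]
 [-0.048 -0.037]] [53.475 53.478]
25.7 x y z yaw | F | M | j6 | open | yawq
[577.027 -75.742 219.057  53.475  -2.288   0.95    5.501   0.213   0.611  -0.     -0.048  64.412  53.482]
```

Emit:
send_rows(
  translation=[
    [0, 0, 0],
    [0, 0, 0],
    [0, 0, 0],
    [0, 0, 0],
    [0, 0, 0],
  ],
  rotation=[
    [0, 0, -0.5],
    [0, 0, -0.5],
    [0, 0, -0.5],
    [0, 0, -0.5],
    [0, 0, -0.5],
  ],
  grip=[62, 62, 62, 62, 62],
)

```text
time: 26.38
eef_pos: [0.5772, -0.0759, 0.2191]
tcp_rot: [0.839, 0.544, 0.0, -0.0]
contact_force: [-4.2, 0.6, 4.7]
opening: 0.75
```

Emit:
send_rows(
  translation=[
    [0, 0, 0],
    [0, 0, 0],
    [0, 0, 0],
    [0, 0, 0],
    [0, 0, 0],
  ],
  rotation=[
    [0, 0, -0.5],
    [0, 0, -0.5],
    [0, 0, -0.5],
    [0, 0, -0.4],
    [0, 0, 0],
  ],
  grip=[62, 62, 62, 62, 62],
)

```text
time: 27.0
eef_pos: [0.5773, -0.0759, 0.2191]
tcp_rot: [0.791, 0.612, 0.0, -0.0]
contact_force: [-2.5, 0.9, 6.5]
opening: 0.752
```

```bash
python3 rd.py 2|head -4;  python3 - <<'E'
from h import *
u,v=310,200; d=eyes.read_camera("scene")["image"]; f=lambda im:cv2.resize(im[v-8:v+32,u-25:u+25],(400,320),interpolation=cv2.INTER_CUBIC)
cv2.imwrite("pics/s6.png",np.hstack([f(cv2.imread("pics/raw5.png")),f(d)]))
E
```

```text
[[-0.094 -0.145]
 [-0.104 -0.095]] [75.455 75.459]
27.05 x y z yaw | F | M | j6 | open | yawq
[577.305 -75.879 219.056  75.455  -2.507   0.879   6.464   0.093   0.487  -0.094  -0.104  64.227  75.463]
```

View pics/s6.png

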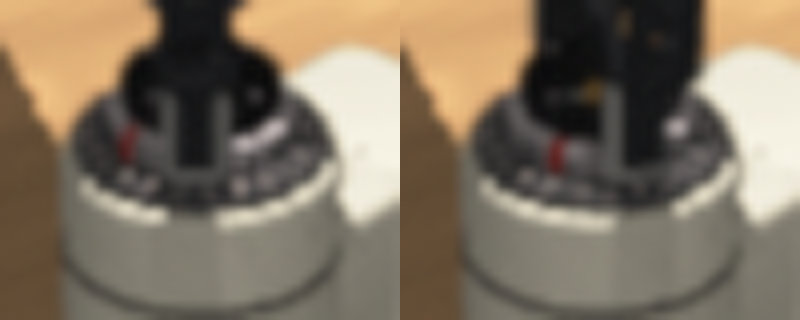

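The red mark moves with the gripper, from (128,145) to (157,154), so the ring is not slipping. There are 1.3° left.

Emit:
send_rows(
  translation=[
    [0, 0, 0],
    [0, 0, 0],
    [0, 0, 0],
    [0, 0, 0],
  ],
  rotation=[
    [0, 0, -0.09],
    [0, 0, -0.09],
    [0, 0, -0.09],
    [0, 0, 0],
  ],
  grip=[62, 62, 62, 62],
)

```text
time: 27.6
eef_pos: [0.5773, -0.0759, 0.2191]
tcp_rot: [0.784, 0.621, 0.0, -0.0]
contact_force: [-3.1, 1.3, 5.0]
opening: 0.754
```

```bash
python3 rd.py 2|head -2
```

```text
[[-0.286 -0.302]
 [-0.263 -0.264]] [76.762 76.759]
```

Emit:
send_rows(
  translation=[
    [0, 0, 0],
    [0, 0, 0],
    [0, 0, 0],
    [0, 0, 0],
    [0, 0, 0],
  ],
  rotation=[
    [0, 0, 0],
    [0, 0, 0],
    [0, 0, 0],
    [0, 0, 0],
    [0, 0, 0],
  ],
  grip=[70, 85, 85, 85, 85],
)

```text
time: 28.28
eef_pos: [0.5773, -0.0759, 0.2187]
tcp_rot: [0.783, 0.622, 0.0, 0.0]
contact_force: [1.0, -0.5, -0.3]
opening: 0.996
```

Emit:
send_rows(
  translation=[
    [0, 0, -0.4],
    [0, 0, -0.8],
    [0, 0, -1],
    [0, 0, -1],
    [0, 0, -0.5],
  ],
  rotation=[
    [0, 0, 0],
    [0, 0, 0],
    [0, 0, 0],
    [0, 0, 0],
    [0, 0, 0],
  ],
  grip=[85, 85, 85, 85, 85],
)

```text
time: 28.9
eef_pos: [0.578, -0.0761, 0.333]
tcp_rot: [0.783, 0.622, 0.001, 0.002]
contact_force: [0.7, 0.4, -0.7]
opening: 0.997
```

Emit:
send_rows(
  translation=[
    [-1, 0, 0],
    [-1, 0, 0],
    [-1, 0, 0],
    [-1, 0, 0],
    [-1, 0, 0],
  ],
  rotation=[
    [0, 0, 0],
    [0, 0, 0],
    [0, 0, 0],
    [0, 0, 0],
    [0, 0, 0],
  ],
  grip=[85, 85, 85, 85, 85],
)

```text
time: 29.52
eef_pos: [0.5429, -0.2228, 0.3294]
tcp_rot: [0.783, 0.622, -0.0, -0.0]
contact_force: [-0.1, 0.6, -0.6]
opening: 0.996
```

Emit:
send_rows(
  translation=[
    [-1, 0, 0],
    [-1, 0, 0],
    [-1, 0, 0],
    [0, 0, 0],
    [0, 0, 0],
  ],
  rotation=[
    [0, 0, 0],
    [0, 0, 0],
    [0, 0, 0],
    [0, 0, 0],
    [0, 0, 0],
  ],
  grip=[85, 85, 85, 85, 85],
)

```text
time: 30.15
eef_pos: [0.5231, -0.3091, 0.3295]
tcp_rot: [0.783, 0.622, 0.0, -0.0]
contact_force: [-0.5, -0.4, 0.4]
opening: 0.993
```

Run:
```python
from h import *
ims=[]
for n,(u,v) in (("top",(346,194)),("scene",(310,208))):
    c=eyes.read_camera(n)["image"]; o=cv2.imread(f"pics/{n}0.png")
    f=lambda a:cv2.resize(a[v-25:v+25,u-25:u+25],(300,300),interpolation=cv2.INTER_CUBIC)
    ims.append(np.vstack([f(o),f(c)]))
    for a in(o,c):
        k=a[v-25:v+25,u-25:u+25].astype(float); w=np.clip(k[...,2]-np.maximum(k[...,1],k[...,0])*1.0-40,0,None)
        w*= (k[...,1]<k[...,0]*1.25+10); yy,xx=np.mgrid[:50,:50]; print(n,w.sum(),u-25+(w*xx).sum()/w.sum(),v-25+(w*yy).sum()/w.sum())
cv2.imwrite("pics/end.png",np.hstack(ims)); print(ctrl.get_state()["time"])
```

```text
top 67.0 356.7014925373134 186.73134328358208
top 97.0 356.6082474226804 186.71134020618558
scene 82.0 304.4024390243902 209.84146341463415
scene 93.0 304.3440860215054 210.06451612903226
30.25
```

View pics/end.png

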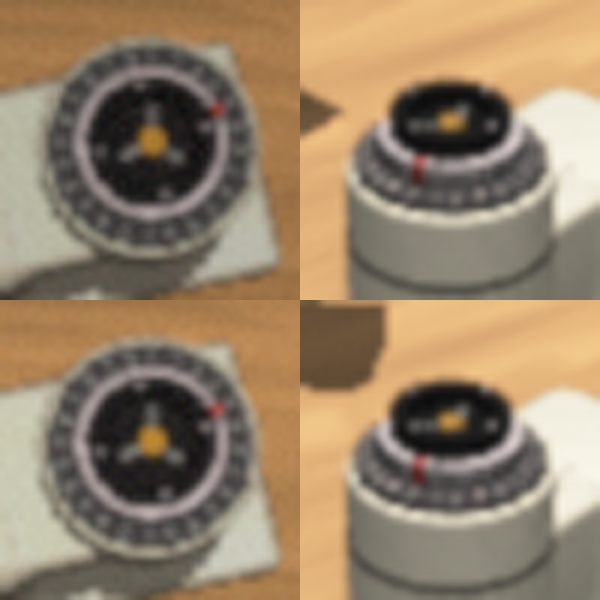

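The mark is back within about 0.1 px of where it started (predicted net +1°). The scale marks, dark ring and grinder look unchanged, and the arm is clear.

```bash
python3 -c "
from plant import ticket; print(ticket.sign_off())"
```

```text
the job is handed in; nothing more can be done
None
```

The grind ring is set about 60° (four marks) coarser than the burr touch. I then let go, moved the arm clear and handed the job in at about 30 s.

- **Finding the touch:** I turned the ring finer in small steps. The holding moment stayed at 0.27 N m, then went to 0.41 and 0.44 N m with the stated stiffness, and read 0.375 N m on the way back. That puts the touch at a tool angle of about 16.65°.
- **How far past the touch:** I went about 3° beyond it (0.05 rad, about 0.44 N m). The harm limit is 0.09 rad, so it was inside, but it was a little more than the lightest possible touch. The next small step was already sent in the same batch before I had seen the first reading over the touch.
- **Back-off:** I released at a tool angle of 76.76°, which is 60.1° from the touch. Play in the grip was under 0.3°.
- **Last checks:** The red mark sits within about 0.1–0.2 px of its starting place in both cameras, matching the predicted net turn of about +1°. That comparison alone cannot rule out equal slip both ways, but the mark moved with the gripper in two pictures taken during the back-off. The dark scale ring and the grinder look unmoved, and the contact force is back to noise.
- **Disagreement:** The two cameras first placed the ring axis about 6 mm apart. The first closing, which pushed the ring sideways with about 6 N, settled it, and I recentred before gripping. About 5 N of vertical force stayed in the grip until release.

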